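# Weigh a sample bottle and lay it on the bottle roller

## Task

Clear the balance by hanging the steel pail by its handle on the hook of the stand, then take the white blue-capped bottle from the rack, stand it upright near the middle of the balance pan and let go of it for a moment (at least half a second) so that it is weighed. Then take it again and lay it gently on its side along the two rollers of the bottle roller, between the end plates, with its cap pointing away from the motor box, and last push the red toggle lever fully over to switch the roller on. Do not drop the bottle or bang it down on the balance or the roller, and leave the amber and the green bottle standing in the rack.

Things in the scene. Friction and masses are not known exactly. Their poses are not given: they have to be found in the camera images.
- pail: Small open stainless-steel pail, 94 mm wide at the rim, 65 mm high, 0.22 kg, with a rigid green arched handle; it stands upright on the balance pan at the start. Origin: centre of its underside; z up; the handle's bar runs along the pail's own y.
- pail_bar (a point): Middle of the straight top bar of the pail's handle, 115 mm above the pail's underside. Round bar 9 mm thick, straight for 37 mm either side of this point (along the pail's y), its legs stand at 46 mm; free opening of 45 mm between bar and rim.
- hook_seat (a point): Top of the trough of the open yellow hook (8 mm bar), 211 mm above the table; a hung 9 mm bar rests with its centre about 5 mm above this point, lying across the arm (along y). Axes as the stand: the arm comes from the upright (65 mm away on +x) and ends in an upturned tip 28 mm away on -x, its top 24 mm above this point.
- stand: Blue-footed lab stand, steel upright 14 mm thick and 228 mm high, with red clamp and hook. Origin: on the table under the upright; the hook points to its -x. Foot 120 x 100 mm. Fixed.
- balance: Beige bench balance, 230 x 210 mm, body 56 mm high. Origin: on the table under the pan's centre; x away from the display. Fixed.
- pan (a point): Centre of the top face of the round steel pan of the balance (132 mm wide), 70 mm above the table.
- bottle: White plastic bottle with blue screw cap, about 0.3 kg, standing in one of the rack's three pockets at the start. Origin: centre of its underside; z along its axis to the cap. Body 60 mm in diameter to 100 mm up, shoulder to 110 mm, cap 44 mm in diameter from 110 to 140 mm.
- bottle_mid (a point): The point on the bottle's axis 70 mm above its underside (half of its length).
- amber_bottle: Amber bottle with black cap, same sizes and origin; bystander in the rack.
- green_bottle: Green bottle with yellow cap, same sizes and origin; bystander in the rack.
- rack: White rack, 78 x 232 mm, 55 mm high, with three pockets (68 x 70 mm, walls and floor 5 mm) in a row along its y, 75.5 mm apart. Origin: centre of its underside. Fixed.
- roller: Bottle roller: two black rollers (24 mm thick, not turning) along its y, axes 70 mm up and at x = +-22 mm; base 40 mm high, 110 mm wide; blue end plates 88 mm high, inner faces at y = +-96 mm; blue motor box at y -104 to -178 mm, 100 mm high. Origin: on the table under the bed middle. A bottle lying on it has its axis 106 mm above the table. Fixed.
- switch_tip (a point): Tip of the red toggle lever on top of the motor box. It leans to the roller's -x when off and is pushed over to +x.
- switch (a joint): Angle of the toggle lever: near 0 when off (leaning to the roller's -x), 1.0 fully over (leaning to +x); stays where it is left. Its pivot lies under the middle of its arc.

How it is judged:
On the way, in this order (a step that is already met when the one before it is completed fails the run):
1. the pail hangs by its handle on the hook, let go and at rest (distance between pail_bar and hook_seat below 0.035 m and z of pail_bar in the frame of hook_seat above 0 m and angle between pail's own z axis and vertical below 0.45 rad and contact force between pail and stand above 0.5 N and height (world z) of pail above 0.06 m and contact force between the fingers and pail below 0.1 N and linear speed of pail below 0.04 m/s and angular speed of pail below 0.5 rad/s), for 0.3 s.
2. the blue-capped bottle stands upright on the pan, within 35 mm of its centre, let go and at rest for half a second (horizontal distance between bottle and pan below 0.035 m and angle between bottle's own z axis and vertical below 0.06 rad and contact force between bottle and balance above 0.8 N and z of bottle in the frame of pan between -0.005 and 0.005 m and contact force between the fingers and bottle below 0.1 N and linear speed of bottle below 0.04 m/s and angular speed of bottle below 0.5 rad/s), for 0.5 s.
3. the bottle lies on its side on both rollers, cap away from the motor box, let go and at rest (x of bottle_mid in the frame of roller between -0.008 and 0.008 m and y of bottle_mid in the frame of roller between -0.032 and 0.032 m and z of bottle_mid in the frame of roller between 0.098 and 0.113 m and y of bottle in the frame of roller below -0.03 m and angle between the z axis of bottle and the y axis of roller, either way round below 0.1 rad and contact force between bottle and roller above 0.8 N and contact force between the fingers and bottle below 0.1 N and linear speed of bottle below 0.04 m/s and angular speed of bottle below 0.5 rad/s), for 0.3 s.
4. the toggle lever is pushed over (value of joint switch above 0.8 rad), for 0.1 s.
At the end, for the whole second after the job is handed in: Pail hangs free by its handle on the hook (bar within 35 mm of the seat, tilt under 0.45 rad); bottle lies on both rollers (axis within 0.1 rad, middle within 8 mm of the centre line and 32 mm of the bed middle), cap away from the motor box; lever beyond 0.8 rad; all released, at rest (all of step 1 and all of step 3 and value of joint switch above 0.8 rad); the robot touches nothing.
It fails at once if the amber or the green bottle is shifted by over 40 mm or tipped by over 0.4 rad (distance of any of amber_bottle, green_bottle from where it was at the start of the episode above 0.04 m or angle between any of amber_bottle, green_bottle's own z axis and vertical above 0.4 rad).
It fails at once if the bottle is dropped or banged down on the roller or the balance (over 80 N) (contact force between bottle and roller above 80 N or contact force between bottle and balance above 80 N).
It also fails if it takes over 72 s, if anything falls off the work surface, if the arm or the gripper's body presses on something with over 40 N, if the wrist force passes 120 N, or if a joint passes its speed limit or range.

## Robot

A 6-joint arm with a two-finger parallel gripper is mounted at the origin on the work surface. World frame = base frame: x ahead of the robot, y to its left, z up, the work surface at z = 0. Lengths are in m, angles in rad, forces in N, time in s.
With the tool pointing down it reaches from about 0.35 to 0.775 m from the base axis. Payload 7.3 kg.
Tool frame: the origin (TCP) lies between the finger pads; the fingertips stand 14 mm ahead of it and the grasp point (between the pads) lies 5 mm behind it; z points along the fingers, y is the line along which they close (so a half turn about z gives the same grasp; the last joint's range is limited). The gripper opens to 92 mm and grips with 3 to 60 N. Pads are 19 mm wide; open, the fingers measure 130 mm over their backs; the gripper's body (75 mm by 190 mm) begins 47 mm behind the grasp point.
Start: joints at [-1.297, 0.342, 1.524, -0, 1.275, -0.146], TCP at [0.214, -0.479, 0.219] pointing down, gripper open.
Joint ranges: [-2.53, 2.53], [-0.77, 2.02], [0.04, 2.7], [-1, 4.14], [0.28, 2.66], [-3.11, 3.11]. Speed limits (rad/s): [2.57, 2.57, 3.14, 3.14, 3.14, 3.14].

## Interface

Orientations are given as [roll, pitch, yaw] about the fixed x, y, z axes, in that order (R = Rz(yaw) Ry(pitch) Rx(roll)).
In Python, from cell import robot, eyes gives the robot as it stands. The module is installed in compiled form; this text tells all that it offers.
- The arm moves only by the shell command python3 -m handwheel 'ROWS' [FORCE]. ROWS is JSON, one flat list of numbers, 5 for each row, row after row: the shift along the world's x, y, z in mm, then the turn about the world's z in rad, then the opening, from 0 (shut) to 1 (fully open). In form: [x, y, z, spin, jaw, x, y, z, spin, jaw, ...]. A call has 1 to 8 rows; each row shifts and turns the commanded pose from where the row before left it; what a row does not reach is not made up. A row lasts 1/10 s, in which the tool goes at most 50 mm and 8.59 degrees, less where a joint would pass 70% of its speed; a pose out of reach is approached as far as the arm can. A call with a gripper value outside its range is refused whole. The fingers move at their own pace and stop on an object; FORCE is the grip in N (left out, the last holds). Time passes only in rows, so rows that do not move let the fingers close. It gives the time, the measured TCP pose, the force, the opening and the grip force at its end, in the units of the state.
- robot.observe(): the state, without advancing time (a new reading comes with each control period).
- eyes.read_camera(name): name is "scene" or "top"; returns (picture, depth): 384x512x3 uint8, blue, green, red; 384x512 float32, m along the optical axis (not along the pixel's ray), 0 where there is no reading.
- eyes.calibration(name): a dict with "fx", "fy", "cx", "cy" (pixels), "world_to_cam" (4x4, takes a point from world to camera coordinates). Camera axes: x right, y down, z forward; pixel columns grow to the right and rows downward; lengths in m; the calibration is good to about 2 mm. A picture is of the moment at which its call begins. calibration takes no time and is no camera call.
- robot.hand_in(): hands the job in; it is judged then, once.
The state is a dict: "time": time; "qpos": joint angles; "qvel": joint speeds; "joint_efforts": joint torques, N m; "tool_pos": TCP position; "tool_rot": TCP orientation; "contact_force": force on the tool from outside, world axes, zero at the start; "torque": the same for the moment, N m; "opening": finger opening in m; "grip_force": force on a finger pad.
Only numpy, scipy, OpenCV 4.12 (cv2) and the standard library are available. Lean on these libraries where they do the work, as an engineer would, in place of code of your own. Each camera call takes 0.05 s, during which the arm holds its last target. There are 200 camera calls.

## Working session

There is one attempt and no reset: what is moved stays moved. The work goes in short steps, Python scripts to look and compute and a shell command to move; the robot and the scene stay as the last step left them, time stands still between calls to the robot, and variables do not carry over. Pictures are saved under pics/ and viewed, at most 12 in all, crops included, and the job is handed in when it is done.

```bash
mkdir -p pics
cat > h.py <<'E'
import numpy as np, cv2
from cell import robot, eyes
def snap(n):
    im,d=eyes.read_camera(n); c=eyes.calibration(n); return im,d,c
def cloud(d,c):
    v,u=np.mgrid[:d.shape[0],:d.shape[1]]
    P=np.stack([(u-c['cx'])/c['fx']*d,(v-c['cy'])/c['fy']*d,d],-1)
    T=np.linalg.inv(np.array(c['world_to_cam'])); return P@T[:3,:3].T+T[:3,3]
E
python3 - <<'E'
from h import *
for n in('top','scene'):
    im,d,c=snap(n); cv2.imwrite(f'pics/{n}0.png',im); np.savez(f'{n}0.npz',im=im,P=cloud(d,c),d=d)
    print(n,c, (d>0).mean())
print(robot.observe())
E
```

```text
top {'fx': 466.6554800194652, 'fy': 466.6554800194652, 'cx': 255.44026029167645, 'cy': 192.77173537075063, 'world_to_cam': array([[ 1.51883572e-01, -9.88398109e-01,  7.47233037e-04,
        -1.75065130e-02],
       [-9.67986289e-01, -1.48899725e-01, -2.02067850e-01,
         5.54219024e-01],
       [ 1.99834744e-01,  2.99674756e-02, -9.79371240e-01,
         1.14250606e+00],
       [ 0.00000000e+00,  0.00000000e+00,  0.00000000e+00,
         1.00000000e+00]])} 0.995635986328125
scene {'fx': 474.99881103400804, 'fy': 474.99881103400804, 'cx': 254.5595969536058, 'cy': 191.8224954201383, 'world_to_cam': array([[-0.21677741,  0.97611232,  0.01457041,  0.07894374],
       [ 0.81609078,  0.18938972, -0.54601042, -0.33370414],
       [-0.53572698, -0.10647195, -0.83765167,  1.67934352],
       [ 0.        ,  0.        ,  0.        ,  1.        ]])} 0.9958292643229166
{'time': 0.1, 'qpos': array([-1.29703236e+00,  3.42653069e-01,  1.52489782e+00, -1.10630735e-05,
        1.27540270e+00, -1.45958887e-01]), 'qvel': array([-0.00036415, -0.00280597, -0.00203633,  0.00129604, -0.00200659,
       -0.00014136]), 'joint_efforts': array([ 1.97006746e-03, -4.32002413e+01, -2.44696105e+01,  7.18766288e-02,
        5.26052120e-02, -5.21316963e-05]), 'tool_pos': array([ 0.21387889, -0.47906079,  0.21882272]), 'tool_rot': array([-3.14024465e+00, -1.87468950e-04,  4.19725950e-01]), 'contact_force': array([-0.21118245, -0.60971165,  0.29105546]), 'torque': array([-0.02537929,  0.02027313, -0.01614319]), 'grip_force': 0.0, 'opening': 0.09177054725368453}
```

View pics/top0.png

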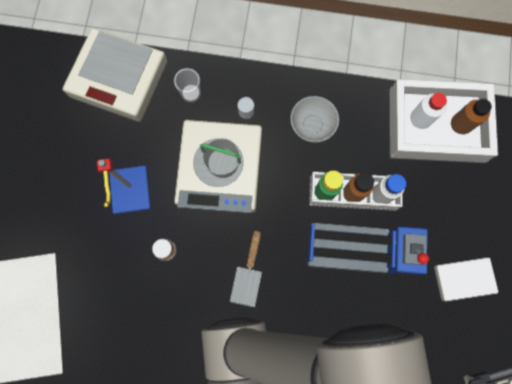

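View pics/scene0.png

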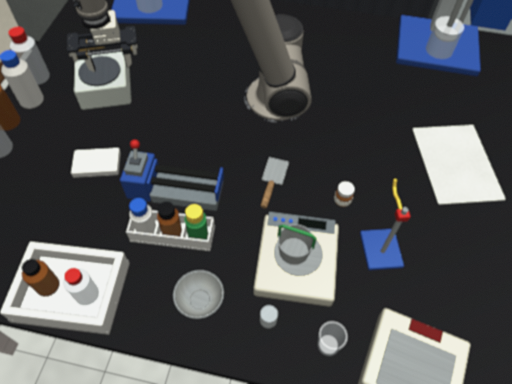

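The top view shows the rack at (357,190) with the blue-capped bottle at its right end (395,184), the roller at (350,247) with motor box and red lever at (415,250), the balance with the pail at (218,162), and the stand at (125,185) with the hook running from (104,164) to (107,205). The scene view shows the same things from the other side.

Run:
```python
from h import *
for n in('top','scene'):
    z=np.load(f'{n}0.npz'); im,P=z['im'],z['P']; hsv=cv2.cvtColor(im,cv2.COLOR_BGR2HSV); H,S,V=cv2.split(hsv)
    X,Y,Z=P[...,0],P[...,1],P[...,2]
    print(n,'floor',np.median(Z[(X>.3)&(X<.8)&(abs(Y)<.4)]))
    def win(b): m=np.zeros(H.shape,bool); x0,x1,y0,y1=b; m[:]=(X>x0)&(X<x1)&(Y>y0)&(Y<y1); return m
    def rep(l,m):
        if m.sum()<3: print(l,'none'); return
        Q=P[m]; r=cv2.minAreaRect((Q[:,:2]*1000).astype(np.float32)); print(l,m.sum(),'med',np.round(np.median(Q,0),4),'zr',np.round(np.percentile(Q[:,2],[5,95]),3),'rect',np.round(r[0],1),np.round(r[1],1),round(r[2],1))
    allw=(X>.25)&(X<.9)&(abs(Y)<.6)&(Z>.01)&(Z<.3)
    blue=(H>100)&(H<125)&(S>150)&allw; green=(H>45)&(H<80)&(S>120)&allw; yel=(H>20)&(H<35)&(S>150)&allw; red=((H<8)|(H>172))&(S>150)&(V>90)&allw
    for nm,m in dict(blue=blue,green=green,yel=yel,red=red).items():
        k,lab,st,ce=cv2.connectedComponentsWithStats(m.astype(np.uint8))
        for i in range(1,k):
            if st[i,4]>8: rep(f'{nm} px{np.round(ce[i])}',lab==i)
```

```text
top floor 0.0014654382298252555
blue px[130. 191.] 1289 med [0.5103 0.3976 0.0137] zr [0.011 0.018] rect [518.2 403.2] [118.1  98. ] 17.6
blue px[396. 183.] 285 med [ 0.6067 -0.2634  0.1436] zr [0.134 0.147] rect [ 607.9 -265.3] [41.7 43.5] 49.2
blue px[311. 243.] 106 med [ 0.441  -0.0879  0.086 ] zr [0.071 0.091] rect [443.8 -88.6] [83.8  6.2] 4.3
blue px[403. 252.] 797 med [ 0.4476 -0.3005  0.0973] zr [0.069 0.102] rect [ 460.3 -324.5] [108.4  81.6] 4.0
green px[216. 149.] 28 med [0.6132 0.1694 0.1885] zr [0.186 0.193] rect [613.2 167. ] [53.4  4.2] 83.8
green px[325. 191.] 144 med [ 0.5711 -0.1014  0.1004] zr [0.047 0.11 ] rect [ 577.6 -107.4] [51.  23.3] 63.5
yel px[107. 187.] 112 med [0.4814 0.3914 0.2172] zr [0.21  0.233] rect [478.1 389.7] [83.7 11.7] 21.6
yel px[330. 179.] 100 med [ 0.5957 -0.1073  0.1429] zr [0.131 0.147] rect [ 592.4 -110.4] [42.2 33.9] 11.8
red px[100.  95.] 181 med [0.7482 0.5183 0.0627] zr [0.059 0.066] rect [749.3 516.2] [71.2 20.9] 79.9
red px[438. 100.] 179 med [ 0.8303 -0.3461  0.1485] zr [0.141 0.153] rect [ 832.5 -346.8] [31.1 38.2] 53.2
red px[106
[... 690 characters left out ...]
0.6159 0.1679 0.1887] zr [0.162 0.193] rect [614.7 162.3] [91.7  8.1] 80.2
yel px[396. 194.] 101 med [0.4691 0.3865 0.2187] zr [0.211 0.232] rect [475.  388.2] [78.  10.5] 14.0
yel px[194. 213.] 247 med [ 0.5997 -0.1132  0.1448] zr [0.125 0.149] rect [ 596.  -115.3] [42.3 42.8] 54.7
red px[134. 144.] 66 med [ 0.441  -0.3299  0.1797] zr [0.17  0.185] rect [ 437.7 -330.7] [20.9 24.6] 47.4
red px[402. 216.] 108 med [0.537  0.401  0.2256] zr [0.212 0.231] rect [531.1 405.1] [23.3 30.3] 12.5
red px[ 73. 276.] 188 med [ 0.8369 -0.3451  0.1501] zr [0.142 0.154] rect [ 835.5 -346.5] [34.6 34.4] 74.6
red px[425. 330.] 318 med [0.7483 0.5157 0.0636] zr [0.06  0.067] rect [747.7 515.2] [73.4 29. ] 77.1
```

Run:
```python
from h import *
def pca(Q):
    m=Q.mean(0);u,s,v=np.linalg.svd(Q-m);d=v[0];t=(Q-m)@d; return m,d,m+d*t.min(),m+d*t.max()
for n in('top','scene'):
    z=np.load(f'{n}0.npz'); im,P=z['im'],z['P']; hsv=cv2.cvtColor(im,cv2.COLOR_BGR2HSV); H,S,V=cv2.split(hsv)
    X,Y,Z=P[...,0]*1e3,P[...,1]*1e3,P[...,2]*1e3
    def line(l,m):
        Q=np.c_[X[m],Y[m]]; a,d,p,q=pca(Q); print(n,l,m.sum(),'mean',a.round(1),'deg mod180',round(np.degrees(np.arctan2(d[1],d[0]))%180,1),p.round(1),q.round(1),'z',np.percentile(Z[m],[5,50,95]).round(1))
    box=lambda x0,x1,y0,y1,z0,z1:(X>x0)&(X<x1)&(Y>y0)&(Y<y1)&(Z>z0)&(Z<z1)
    line('bar',box(560,670,100,230,181,200)&(S>80))
    yel=(H>20)&(H<35)&(S>120)&box(400,560,340,440,190,260)
    line('hook',yel); t=np.c_[X[yel],Z[yel]]; t=t[np.argsort(t[:,0])]; print(t[::7].round(0).tolist())
    rim=box(540,690,80,250,126,145); Q=np.c_[X,Y][:0]; Q=np.stack([X[rim],Y[rim]],1).astype(np.float32); print('rim',cv2.minEnclosingCircle(Q))
    bal=box(480,760,30,320,50,62); print('bal',cv2.minAreaRect(np.stack([X[bal],Y[bal]],1).astype(np.float32)))
    pan=box(520,700,70,260,65,76); print('pan',cv2.minEnclosingCircle(np.stack([X[pan],Y[pan]],1).astype(np.float32)))
    rack=box(500,680,-330,-40,48,58)&(S<60); print('rack',cv2.minAreaRect(np.stack([X[rack],Y[rack]],1).astype(np.float32)))
    line('rollerA',box(350,550,-270,-105,74,86)&(Y*.07+X<440-13+0)); line('rollerB',box(350,550,-270,-105,74,86)&(Y*.07+X>440-13))
    cap=box(575,640,-300,-230,140,152); print('cap',cv2.minEnclosingCircle(np.stack([X[cap],Y[cap]],1).astype(np.float32)))
```

```text
top bar 120 mean [612.4 161.7] deg mod180 82.1 [606.1 116.5] [618.5 206.6] z [183.5 188.2 191.8]
top hook 128 mean [478.4 390.4] deg mod180 17.5 [517.4 402.7] [437.7 377.5] z [209.4 217.2 232.9]
[[437.0, 227.0], [441.0, 230.0], [445.0, 228.0], [451.0, 219.0], [457.0, 213.0], [462.0, 209.0], [467.0, 215.0], [471.0, 218.0], [476.0, 209.0], [480.0, 211.0], [483.0, 215.0], [487.0, 217.0], [491.0, 220.0], [495.0, 220.0], [500.0, 217.0], [504.0, 220.0], [508.0, 214.0], [512.0, 218.0], [515.0, 219.0]]
rim ((611.6118774414062, 161.7609405517578), 49.14939498901367)
bal ((610.394287109375, 174.2250213623047), (236.80908203125, 209.16860961914062), 4.3451690673828125)
pan ((600.2872314453125, 177.14231872558594), 77.51773834228516)
rack ((602.1634521484375, -189.08856201171875), (79.84986114501953, 230.5145263671875), 5.370078086853027)
top rollerA 555 mean [ 429.4 -187.7] deg mod180 93.9 [ 423.8 -105.3] [ 435.1 -270.5] z [75.5 79.6 83.5]
top rollerB 595 mean [ 472.4 -187.6] deg mod180 93.7 [ 467.  -104.9] [ 477.8 -270.2] z [74.9 79.3 83.4]
cap ((607.8853759765625, -266.19537353515625), 22.522
[... 368 characters left out ...]
], [487.0, 219.0], [494.0, 217.0], [500.0, 221.0], [505.0, 221.0], [509.0, 219.0]]
rim ((613.5535278320312, 160.93980407714844), 50.235755920410156)
bal ((609.048583984375, 173.2646942138672), (242.7852020263672, 209.42776489257812), 4.422865867614746)
pan ((604.7220458984375, 157.9940643310547), 107.81871795654297)
rack ((601.704345703125, -191.46090698242188), (80.6048355102539, 232.9512176513672), 5.64078950881958)
scene rollerA 316 mean [ 431.7 -187. ] deg mod180 93.9 [ 437.3 -269. ] [ 426.1 -104.6] z [75.5 81.2 85.1]
scene rollerB 422 mean [ 472.7 -187.1] deg mod180 93.0 [ 477.  -269.5] [ 468.4 -105.2] z [74.9 80.3 84.9]
cap ((608.7965698242188, -265.16375732421875), 23.311420440673828)
```

```bash
python3 -m handwheel '[20,30,15,0.06,1, 22,36,15,0.06,1, 24,38,15,0.06,1, 24,38,15,0.06,1, 24,38,5,0.06,1, 24,38,5,0.06,1, 24,38,0,0.06,1, 24,38,0,0.06,1]' && python3 -m handwheel '[24,38,0,0.06,1, 24,38,0,0.06,1, 24,38,0,0.06,1, 24,38,0,0.06,0.6, 24,38,0,0.06,0.5, 24,38,0,0.06,0.4, 24,38,0,0.06,0.4, 24,38,0,0.06,0.4]'
```

```text
time: 0.9
tool_pos: [0.4005, -0.1837, 0.2895]
tool_rot: [3.141, 0.0, 0.902]
contact_force: [-0.0, -0.9, -0.2]
opening: 0.092
grip_force: 0.0
time: 1.7
tool_pos: [0.5925, 0.1204, 0.289]
tool_rot: [-3.141, 0.0, 1.382]
contact_force: [0.7, -0.6, 0.0]
opening: 0.0563
grip_force: 0.0
```

```bash
python3 -m handwheel '[16,18,-20,0.04,0.4, 0,0,-30,0,0.4, 0,0,-20,0,0.4, 0,0,0,0,0.4]'
```

```text
time: 2.1
tool_pos: [0.6061, 0.1367, 0.2155]
tool_rot: [-3.134, 0.002, 1.42]
contact_force: [-0.5, 0.4, 0.3]
opening: 0.037
grip_force: 0.0
```

Run:
```python
from h import *
o=robot.observe();print(o['tool_pos'],o['tool_rot'])
im,d,c=snap('scene'); cv2.imwrite('pics/s1.png',cv2.resize(im[180:300,220:420],None,fx=4,fy=4,interpolation=2))
```

```text
[0.60611495 0.13668293 0.21546479] [-3.13412569e+00  2.00139024e-03  1.42031415e+00]
```

View pics/s1.png

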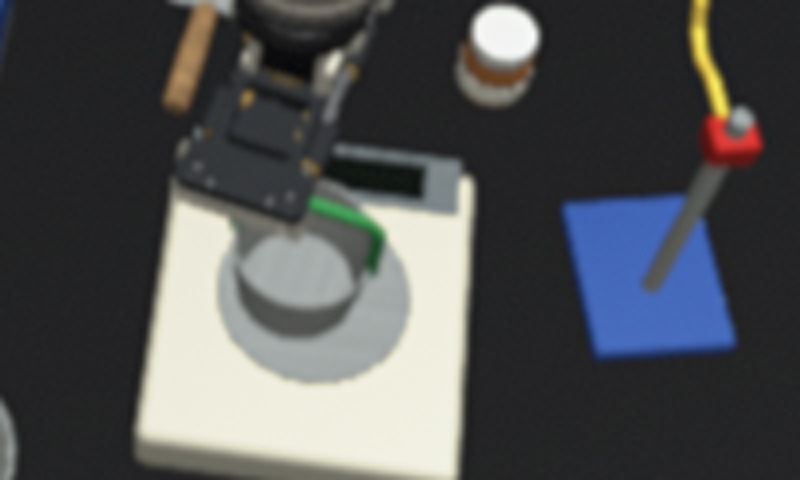

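The gripper (crop 250,150) straddles the left part of the green handle and sits above the rim. I lower it and grip.

```bash
python3 -m handwheel '[4,3,-15,0,0.4, 0,0,-20,0,0.4, 0,0,0,0,0.4]' && python3 -m handwheel '[0,0,0,0,0, 0,0,0,0,0, 0,0,0,0,0, 0,0,0,0,0, 0,0,0,0,0, 0,0,0,0,0]' 50
```

```text
time: 2.45
tool_pos: [0.6111, 0.1394, 0.1823]
tool_rot: [-3.138, 0.001, 1.42]
contact_force: [0.1, -0.7, -0.9]
opening: 0.0367
grip_force: 0.0
time: 3.05
tool_pos: [0.612, 0.1396, 0.1846]
tool_rot: [3.141, -0.0, 1.42]
contact_force: [0.5, -0.3, 0.7]
opening: 0.0005
grip_force: 0.0
```

Run:
```python
from h import *
o=robot.observe();print(o['tool_pos'],o['opening'],o['grip_force'])
im,d,c=snap('scene'); P=cloud(d,c)*1e3
H,S,V=cv2.split(cv2.cvtColor(im,cv2.COLOR_BGR2HSV))
X,Y,Z=[P[...,i] for i in range(3)]
m=(H>45)&(H<80)&(S>80)&(X>540)&(X<700)&(Y>90)&(Y<250)&(Z>140)
Q=P[m];Q=Q[np.argsort(Q[:,1])];print(Q[::6].round(0).tolist())
rim=(X>540)&(X<690)&(Y>90)&(Y<260)&(Z>126)&(Z<145);print(cv2.minEnclosingCircle(P[rim][:,:2].astype(np.float32)))
cv2.imwrite('pics/s2.png',cv2.resize(im[190:270,260:340],None,fx=7,fy=7,interpolation=2))
```

```text
[0.61203635 0.1395873  0.18464103] 0.0004617384159006955 0.0
[[608.0, 119.0, 188.0], [673.0, 127.0, 300.0], [617.0, 166.0, 187.0], [616.0, 170.0, 192.0], [618.0, 174.0, 186.0], [615.0, 178.0, 188.0], [620.0, 181.0, 188.0], [617.0, 186.0, 189.0], [621.0, 189.0, 188.0], [620.0, 194.0, 188.0], [621.0, 199.0, 187.0], [621.0, 203.0, 173.0], [623.0, 205.0, 182.0], [624.0, 207.0, 170.0], [621.0, 208.0, 175.0]]
((613.9307250976562, 163.0090789794922), 48.1811637878418)
```

View pics/s2.png

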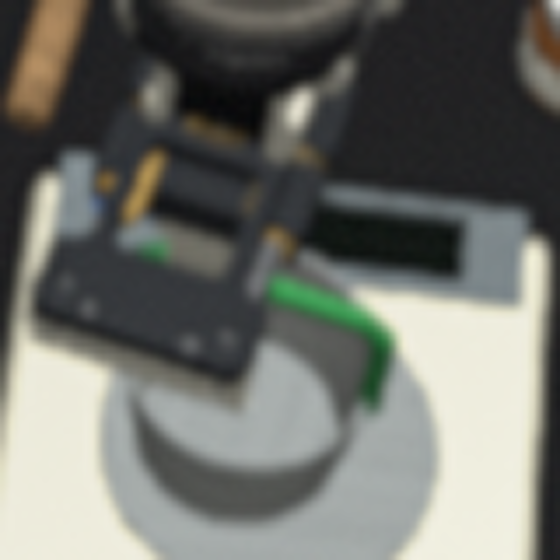

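The bar still lies under the gripper (green at crop 155,250 and 330,310), but the fingers closed on nothing. I check where the fingers really are with the top view.

Run:
```python
from h import *
a=[]
for n in('top','scene'):
    im,d,c=snap(n);P=cloud(d,c)*1e3
    X,Y,Z=[P[...,i] for i in range(3)]
    m=(abs(X-612)<120)&(abs(Y-140)<60)&(Z>150)&(Z<300)
    for z0 in range(150,300,15):
        q=P[m&(Z>=z0)&(Z<z0+15)]
        if len(q): print(n,z0,len(q),q.min(0).round(),q.max(0).round())
    T=np.array(c['world_to_cam'])
    p=T@[.612,.1396,.185,1]; u,v=c['fx']*p[0]/p[2]+c['cx'],c['fy']*p[1]/p[2]+c['cy']; print(n,u,v)
    u,v=int(u),int(v); a.append(cv2.resize(im[v-35:v+35,u-50:u+50],(800,560) if 0 else (400,280),interpolation=2))
cv2.imwrite('pics/b3.png',np.hstack(a))
```

```text
top 270 27 [576. 111. 272.] [615. 117. 283.]
top 285 4 [600. 115. 289.] [607. 117. 298.]
top 228.67314779106195 151.4354794292183
scene 180 66 [605. 116. 182.] [625. 199. 194.]
scene 195 1 [616. 177. 195.] [616. 177. 195.]
scene 210 15 [625. 127. 213.] [630. 145. 224.]
scene 225 13 [627. 127. 225.] [630. 147. 233.]
scene 240 4 [638. 128. 253.] [640. 147. 255.]
scene 255 121 [530.  90. 255.] [702. 188. 270.]
scene 270 348 [535.  90. 270.] [706. 187. 285.]
scene 285 338 [525.  89. 285.] [709. 189. 300.]
scene 288.8230256030309 228.4710790598786
```

View pics/b3.png

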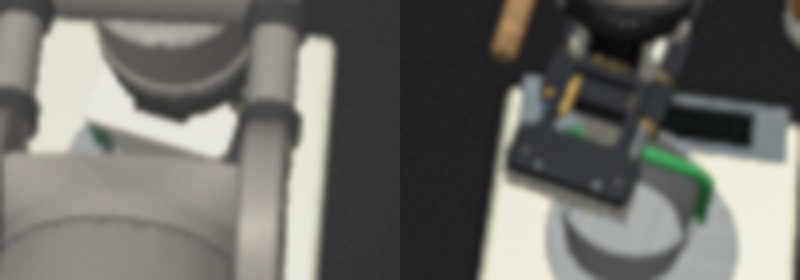

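```bash
python3 -m handwheel '[0,0,0,0,0.4, 0,0,0,0,0.4, 0,0,0,0,0.4, 0,0,0,0,0.4, 0,0,-8,0,0.4, 0,0,-5,0,0.4, 0,0,0,0,0.4]' && python3 -m handwheel '[0,0,0,0,0, 0,0,0,0,0, 0,0,0,0,0, 0,0,0,0,0, 0,0,0,0,0, 0,0,0,0,0]' 50
```

```text
time: 3.9
tool_pos: [0.6113, 0.1395, 0.17]
tool_rot: [-3.139, 0.001, 1.42]
contact_force: [-0.2, 0.5, -0.2]
opening: 0.0366
grip_force: 0.0
time: 4.5
tool_pos: [0.6119, 0.1396, 0.1716]
tool_rot: [3.142, -0.0, 1.42]
contact_force: [0.3, -0.5, 1.2]
opening: 0.0076
grip_force: 50.0
```

```bash
python3 -m handwheel '[0,0,6,0,0, 0,0,14,0,0, 0,0,20,0,0, 0,0,16,0,0, 0,0,8,0,0, -10,10,0,0.03,0, -22,18,0,0.06,0, -28,24,0,0.06,0]' && python3 -m handwheel '[-32,26,0,0.06,0, -32,26,0,0.06,0, -32,26,0,0.06,0, -32,26,0,0.06,0, -24,20,0,0.06,0, -14,12,0,0,0, -6,8,0,0,0, 0,0,0,0,0]'
python3 - <<'E'
from h import *
o=robot.observe();print(o['tool_pos'],o['tool_rot'],o['opening'])
a=[]
for n in('top','scene'):
    im,d,c=snap(n);P=cloud(d,c)*1e3
    H,S,V=cv2.split(cv2.cvtColor(im,cv2.COLOR_BGR2HSV)); t=o['tool_pos']*1e3
    m=(H>45)&(H<80)&(S>80)&(np.hypot(P[...,0]-t[0],P[...,1]-t[1])<100)&(P[...,2]>150)
    Q=P[m];Q=Q[np.argsort(Q[:,1])];print(n,Q[::8].round(0).tolist())
    a.append(im[60:320,60:400] if n=='top' else im[60:320,172:512])
cv2.imwrite('pics/b4.png',np.hstack(a))
E
```

```text
time: 5.3
tool_pos: [0.5506, 0.1917, 0.2338]
tool_rot: [-3.139, 0.0, 1.572]
contact_force: [0.0, 1.2, -1.9]
opening: 0.0075
grip_force: 50.0
time: 6.1
tool_pos: [0.3787, 0.3363, 0.2349]
tool_rot: [-3.141, 0.0, 1.872]
contact_force: [-0.3, -0.1, -2.6]
opening: 0.0073
grip_force: 50.0
[0.37874983 0.33630595 0.23491782] [-3.14071831e+00  3.58751420e-05  1.87229005e+00] 0.007258780259666056
top [[377.0, 298.0, 315.0], [382.0, 309.0, 198.0], [385.0, 313.0, 245.0], [384.0, 317.0, 246.0]]
scene [[386.0, 306.0, 194.0], [383.0, 309.0, 244.0], [389.0, 310.0, 204.0], [391.0, 311.0, 211.0], [389.0, 313.0, 227.0], [388.0, 314.0, 231.0], [388.0, 317.0, 252.0], [381.0, 324.0, 254.0]]
```

View pics/b4.png

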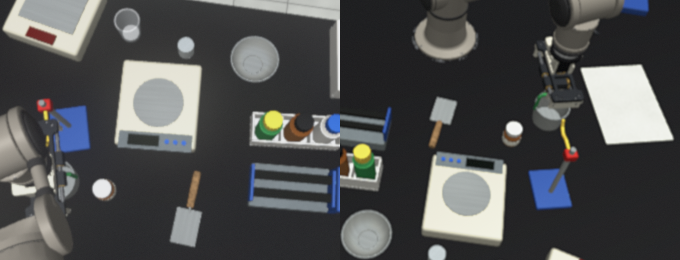

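Left (top view): the arm hides the hook, and the pail is at about (60,185). Right (scene view): the pail hangs at (550,110), just short of the yellow hook at (567,135). The pan is clear in both.

Run:
```python
from h import *
for n in('top','scene'):
    im,d,c=snap(n);P=cloud(d,c)*1e3; X,Y,Z=[P[...,i] for i in range(3)]
    H,S,V=cv2.split(cv2.cvtColor(im,cv2.COLOR_BGR2HSV))
    m=(np.hypot(X-372,Y-358)<75)&(Z>185)&(Z<212)&(S<80); Q=P[m]
    if len(Q)>10: print(n,len(Q),'rim x',np.percentile(Q,[2,98],axis=0).round(0).tolist())
    for z0 in(186,190,194,198,202,206,210): print(z0,(m&(Z>z0)&(Z<z0+4)).sum(),end=' ')
    T=np.array(c['world_to_cam']); 
    m=((Z>66)&(Z<78)&(np.hypot(X-610,Y-170)<72)&(V<190)).astype(np.uint8)
    cs=cv2.findContours(m,0,1)[0]; k=max(cs,key=cv2.contourArea)[:,0]
    # cast on plane z=70
    R=T[:3,:3];o=-R.T@T[:3,3]; ray=np.c_[(k[:,0]-c['cx'])/c['fx'],(k[:,1]-c['cy'])/c['fy'],np.ones(len(k))]@R
    g=o+ray*((.070-o[2])/ray[:,2])[:,None]; print(n,'pan',cv2.fitEllipse((g[:,:2]*1e3).astype(np.float32)))
```

```text
top 88 rim x [[337.0, 308.0, 186.0], [413.0, 339.0, 202.0]]
186 10 190 10 194 27 198 35 202 1 206 1 210 0 top pan ((612.87939453125, 174.57791137695312), (125.5380630493164, 126.43574523925781), 5.320860862731934)
scene 129 rim x [[365.0, 311.0, 185.0], [419.0, 398.0, 202.0]]
186 18 190 27 194 37 198 39 202 1 206 0 210 0 scene pan ((615.8746948242188, 173.66490173339844), (124.73047637939453, 126.38829803466797), 88.71910095214844)
```

```bash
python3 -m handwheel '[5,1,-2,0,0, 10,3,0,0,0, 14,4,0,0,0, 14,4,0,0,0, 14,4,0,0,0, 10,3,0,0,0]'
```

```text
time: 6.9
tool_pos: [0.4489, 0.3545, 0.233]
tool_rot: [3.141, 0.0, 1.869]
contact_force: [0.6, 0.4, -1.5]
opening: 0.0074
grip_force: 50.0
```

```bash
python3 -m handwheel '[10,3,0,0,0, 10,3,0,0,0, 7,2,0,0,0, 2,1,0,0,0, 0,0,0,0,0]'
python3 - <<'E'
from h import *
o=robot.observe();print(o['tool_pos'],o['contact_force'])
for n in('top','scene'):
    im,d,c=snap(n);P=cloud(d,c)*1e3; X,Y,Z=[P[...,i] for i in range(3)]
    H,S,V=cv2.split(cv2.cvtColor(im,cv2.COLOR_BGR2HSV)); t=o['tool_pos']*1e3
    for l,m in(('g',(H>45)&(H<80)&(S>80)),('y',(H>20)&(H<35)&(S>120))):
        m=m&(np.hypot(X-t[0],Y-t[1])<90)&(Z>150)&(Z<270); Q=P[m]; Q=Q[np.argsort(Q[:,1])];print(n,l,len(Q),Q[::max(1,len(Q)//8)].round(0).tolist())
    cv2.imwrite(f'pics/{n}5.png',cv2.resize(im[110:240,60:190] if n=='top' else im[140:270,340:470],(400,400),interpolation=2))
cv2.imwrite('pics/b5.png',np.hstack([cv2.imread('pics/top5.png'),cv2.imread('pics/scene5.png')]))
E
```

```text
time: 7.4
tool_pos: [0.4761, 0.3637, 0.2333]
tool_rot: [-3.141, 0.0, 1.87]
contact_force: [-0.4, -0.3, -2.8]
opening: 0.0072
grip_force: 50.0
[0.47605724 0.3636541  0.2332613 ] [-0.39192488 -0.2704244  -2.8330484 ]
top g 25 [[480.0, 336.0, 224.0], [482.0, 337.0, 207.0], [481.0, 337.0, 229.0], [479.0, 338.0, 241.0], [483.0, 338.0, 242.0], [480.0, 339.0, 213.0], [483.0, 341.0, 242.0], [478.0, 342.0, 242.0], [478.0, 344.0, 241.0]]
top y 0 []
scene g 70 [[479.0, 336.0, 193.0], [485.0, 337.0, 244.0], [487.0, 338.0, 196.0], [484.0, 340.0, 242.0], [486.0, 341.0, 228.0], [483.0, 343.0, 238.0], [482.0, 348.0, 251.0], [480.0, 352.0, 251.0], [460.0, 403.0, 252.0]]
scene y 12 [[508.0, 396.0, 221.0], [505.0, 396.0, 220.0], [500.0, 397.0, 217.0], [508.0, 397.0, 217.0], [501.0, 398.0, 221.0], [508.0, 398.0, 222.0], [503.0, 399.0, 219.0], [507.0, 400.0, 216.0], [510.0, 400.0, 217.0], [511.0, 401.0, 223.0], [507.0, 401.0, 221.0], [510.0, 402.0, 217.0]]
```

View pics/b5.png

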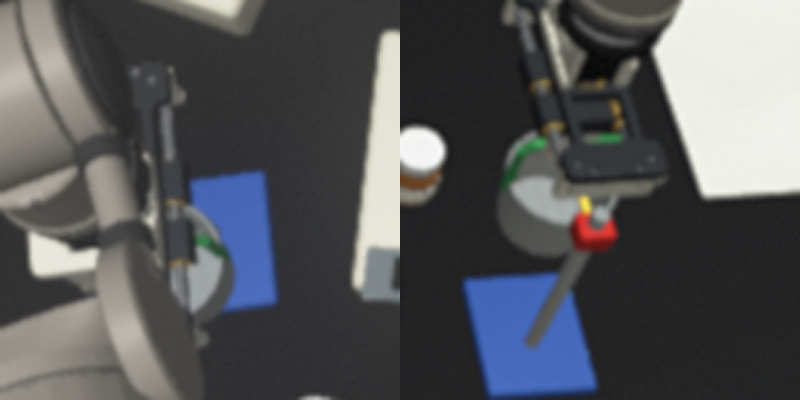

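In the scene crop the bar (540,145)–(610,140) lies across the hook arm, whose yellow stub is at (585,203). The bar points read x≈466 at the seat's y, so it is above the trough and I lower it.

```bash
python3 -m handwheel '[0,0,-8,0,0, 0,0,-10,0,0, 0,0,-6,0,0, 0,0,-3,0,0, 0,0,0,0,0]'; python3 -m handwheel '[0,0,-2,0,0, 0,0,-1,0,0, 0,0,0,0,0]'
```

```text
time: 8.0
tool_pos: [0.4757, 0.3634, 0.2057]
tool_rot: [-3.14, 0.0, 1.87]
contact_force: [0.3, 0.9, -2.9]
opening: 0.0078
grip_force: 50.0
time: 8.3
tool_pos: [0.476, 0.3636, 0.2035]
tool_rot: [3.141, -0.0, 1.87]
contact_force: [-0.8, -0.6, -2.4]
opening: 0.0073
grip_force: 50.0
```

```bash
python3 -m handwheel '[0,0,-2,0,0, 0,0,0,0,0]'; python3 -m handwheel '[0,0,0,0,0.1, 0,0,0,0,0.2, 0,0,0,0,0.3, 0,0,0,0,0.3, 0,0,0,0,0.3, 0,0,0,0,0.3]'
python3 - <<'E'
from h import *
o=robot.observe();t=o['tool_pos']*1e3
im,d,c=snap('scene');P=cloud(d,c)*1e3; X,Y,Z=[P[...,i] for i in range(3)]
H,S,V=cv2.split(cv2.cvtColor(im,cv2.COLOR_BGR2HSV))
m=(H>45)&(H<80)&(S>80)&(np.hypot(X-t[0],Y-t[1])<90)&(Z>100)&(Z<270); Q=P[m]; Q=Q[np.argsort(Q[:,1])];print(len(Q),Q[::6].round(0).tolist())
E
```

```text
time: 8.5
tool_pos: [0.4763, 0.3637, 0.2022]
tool_rot: [3.14, -0.0, 1.87]
contact_force: [-0.1, -1.5, 3.3]
opening: 0.0074
grip_force: 50.0
time: 9.1
tool_pos: [0.476, 0.3636, 0.2014]
tool_rot: [-3.142, 0.0, 1.87]
contact_force: [0.0, 0.4, -0.4]
opening: 0.028
grip_force: 0.0
50 [[488.0, 337.0, 211.0], [488.0, 339.0, 183.0], [489.0, 339.0, 179.0], [488.0, 341.0, 173.0], [489.0, 342.0, 215.0], [487.0, 343.0, 187.0], [483.0, 345.0, 211.0], [482.0, 347.0, 220.0], [481.0, 353.0, 216.0]]
```

```bash
python3 -m handwheel '[0,0,10,0,0.3, 0,0,25,0,0.3, 0,0,35,0,0.3, 2,-10,20,0,0.5, 8,-35,0,-0.02,1, 10,-45,0,-0.02,1, 10,-45,0,-0.02,1, 10,-45,0,-0.02,1]' && python3 -m handwheel '[10,-45,0,-0.02,1, 10,-45,0,-0.02,1, 10,-45,0,-0.02,1, 10,-45,0,-0.02,1, 10,-45,0,-0.02,1, 10,-45,0,-0.02,1, 10,-45,0,0,1, 10,-45,0,0,1]' && python3 -m handwheel '[10,-45,-10,0,1, 8,-35,-20,0,1, 4,-15,-20,0,1, 0,0,0,0,1]'
python3 - <<'E'
from h import *
o=robot.observe();t=o['tool_pos']*1e3;print(t,o['tool_rot'],o['opening'])
for n in('top','scene'):
    im,d,c=snap(n);P=cloud(d,c)*1e3; X,Y,Z=[P[...,i] for i in range(3)]
    if n=='scene':
        u,v=170,190; cv2.imwrite('pics/s6.png',cv2.resize(im[90:270,80:280],(800,720),interpolation=2)[:600])
    for z0 in range(160,330,8):
        q=P[(abs(X-t[0])<130)&(abs(Y-t[1])<70)&(Z>=z0)&(Z<z0+8)]
        if len(q)>3: print(n,z0,len(q),q.min(0).round()[:2],q.max(0).round()[:2])
E
```

```text
time: 9.95
tool_pos: [0.5161, 0.1821, 0.2924]
tool_rot: [3.14, 0.0, 1.79]
contact_force: [0.8, 0.6, 0.9]
opening: 0.0627
grip_force: 0.0
time: 10.75
tool_pos: [0.5962, -0.1784, 0.2925]
tool_rot: [3.14, 0.0, 1.67]
contact_force: [1.0, 0.9, 1.5]
opening: 0.0921
grip_force: 0.0
time: 11.15
tool_pos: [0.6167, -0.2733, 0.238]
tool_rot: [-3.137, -0.003, 1.667]
contact_force: [0.8, -0.5, -0.5]
opening: 0.0919
grip_force: 0.0
[ 616.66835105 -273.30717526  237.97384144] [-3.13668075 -0.00316652  1.66664085] 0.09190950751898072
top 248 4 [ 668. -257.] [ 673. -256.]
top 256 5 [ 666. -257.] [ 676. -256.]
top 312 18 [ 661. -238.] [ 698. -228.]
top 320 40 [ 645. -244.] [ 698. -228.]
top 328 103 [ 659. -259.] [ 698. -229.]
scene 248 10 [ 564. -286.] [ 666. -257.]
scene 256 20 [ 559. -284.] [ 679. -255.]
scene 264 28 [ 553. -284.] [ 680. -255.]
scene 272 9 [ 557. -279.] [ 679. -256.]
scene 288 5 [ 567. -273.] [ 570. -270.]
scene 296 6 [ 557. -270.] [ 567. -267.]
scene 312 50 [ 526. -298.] [ 706. -228.]
scene 320 104 [ 531. -300.] [ 707. -227.]
scene 328 201 [ 529. -295.] [ 708. -226.]
```

View pics/s6.png

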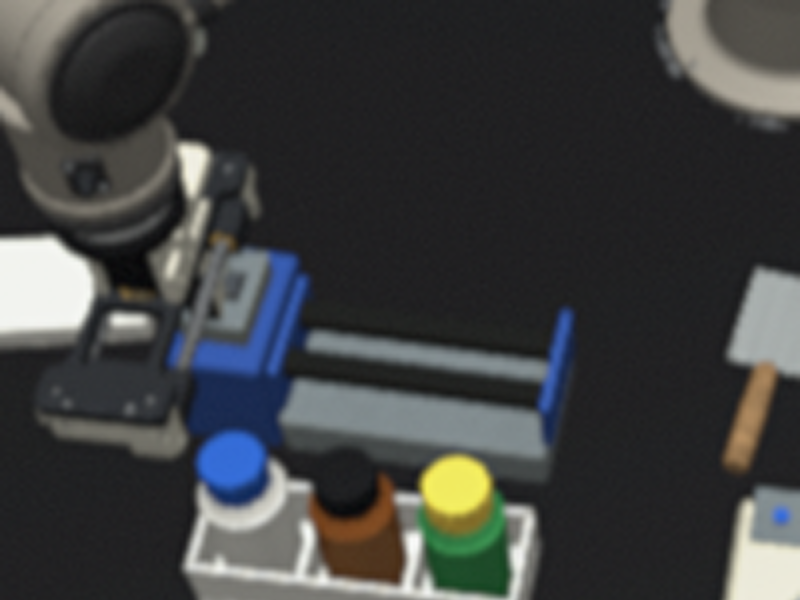

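The gripper (150,380) is open, just behind and above the blue cap (232,465), and the neighbours are clear of it. Two views put the fingertips about 20 mm higher than the reported z, which explains the first missed grip, so I allow for that.

```bash
python3 -m handwheel '[-5,4,-10,0,1, -3,3,-30,0,1, 0,0,-35,0,1, 0,0,-30,0,1, 0,0,-15,0,1, 0,0,-6,0,1, 0,0,0,0,1]' && python3 -m handwheel '[0,0,0,0,0.5, 0,0,0,0,0.4, 0,0,0,0,0.4, 0,0,0,0,0.4, 0,0,0,0,0.4, 0,0,0,0,0.4]' 25
```

```text
time: 11.95
tool_pos: [0.6106, -0.2635, 0.1167]
tool_rot: [3.14, 0.001, 1.671]
contact_force: [-0.1, 0.0, -0.5]
opening: 0.092
grip_force: 0.0
time: 12.55
tool_pos: [0.61, -0.2645, 0.1155]
tool_rot: [3.141, 0.0, 1.67]
contact_force: [-0.7, 0.6, -0.0]
opening: 0.0483
grip_force: 0.0
```

```bash
python3 -m handwheel '[0,0,-3,0,0.4, 0,0,0,0,0, 0,0,0,0,0, 0,0,0,0,0, 0,0,0,0,0, 0,0,0,0,0]' 25
```

```text
time: 13.15
tool_pos: [0.6102, -0.2648, 0.1141]
tool_rot: [3.14, 0.001, 1.67]
contact_force: [-4.4, 0.2, 8.5]
opening: 0.0431
grip_force: 25.0
```

```bash
python3 -m handwheel '[0,0,4,0,0, 0,0,10,0,0, 0,0,25,0,0, 0,0,35,0,0, 0,0,35,0,0, 0,0,35,0,0, 0,0,20,0,0, 0,0,0,0,0]' && python3 -m handwheel '[0,10,0,0,0, 0,25,0,0,0, 0,40,0,0,0, 0,45,0,0,0, 0,45,0,0,0, 0,45,0,0,0, 0,45,0,0,0, 0,45,0,0,0]' && python3 -m handwheel '[0,40,0,0,0, 2,40,-15,0,0, 2,30,-25,0,0, 0,20,-25,0,0, 0,9,-15,0,0, 0,0,0,0,0]'
```

```text
time: 13.95
tool_pos: [0.6111, -0.265, 0.2802]
tool_rot: [3.136, 0.004, 1.67]
contact_force: [0.3, -0.6, -3.3]
opening: 0.0432
grip_force: 25.0
time: 14.75
tool_pos: [0.6084, 0.0381, 0.2739]
tool_rot: [-3.137, -0.001, 1.67]
contact_force: [0.9, -0.9, -3.5]
opening: 0.0434
grip_force: 25.0
time: 15.35
tool_pos: [0.6107, 0.1763, 0.1912]
tool_rot: [-3.132, 0.0, 1.672]
contact_force: [-0.8, -0.7, -2.9]
opening: 0.0434
grip_force: 25.0
```

```bash
python3 -m handwheel '[0,0,0,0,0]' >/dev/null
python3 - <<'E'
from h import *
o=robot.observe();t=o['tool_pos']*1e3;print(t)
im,d,c=snap('scene');P=cloud(d,c)*1e3; X,Y,Z=[P[...,i] for i in range(3)]
m=(np.hypot(X-614,Y-174)<60)&(Z>76)
for z0 in range(76,200,12):
    q=P[m&(Z>=z0)&(Z<z0+12)]
    if len(q)>3: print(z0,len(q),q.min(0).round()[:2],q.max(0).round()[:2])
cv2.imwrite('pics/s7.png',cv2.resize(im[150:310,210:370],(640,640),interpolation=2)[:600])
E
```

```text
[613.13570535 174.61901501 195.23465102]
76 10 [585. 123.] [671. 206.]
88 34 [616. 146.] [641. 201.]
100 45 [618. 145.] [642. 200.]
112 42 [622. 148.] [641. 200.]
124 39 [627. 148.] [642. 196.]
136 34 [632. 155.] [642. 193.]
148 13 [634. 154.] [643. 183.]
```

View pics/s7.png

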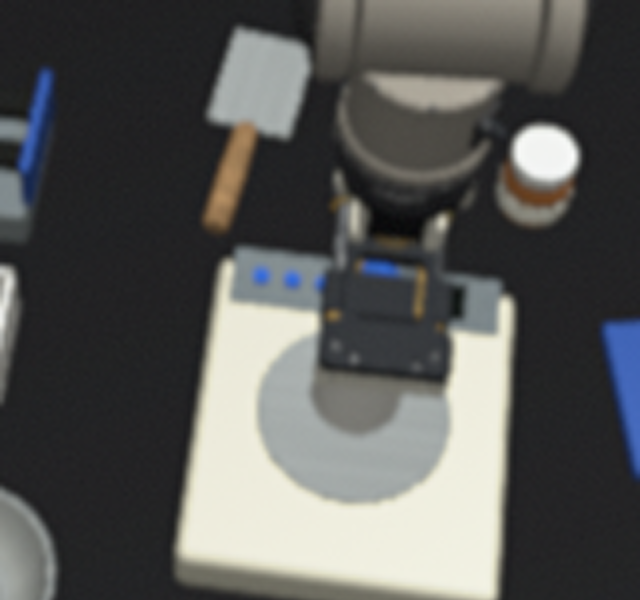

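The bottle hangs upright over the pan (crop 355,400). Its axis is at about (612,173), against the pan centre at (614,174). I lower it slowly.

```bash
python3 -m handwheel '[0,0,-6,0,0, 0,0,-4,0,0, 0,0,-2,0,0, 0,0,-1,0,0, 0,0,0,0,0]'; python3 -m handwheel '[0,0,-1,0,0, 0,0,-1,0,0, 0,0,-1,0,0, 0,0,0,0,0]'
```

```text
time: 16.0
tool_pos: [0.614, 0.1744, 0.1834]
tool_rot: [3.141, 0.0, 1.67]
contact_force: [-0.7, 1.7, -3.4]
opening: 0.0434
grip_force: 25.0
time: 16.4
tool_pos: [0.6139, 0.1746, 0.1803]
tool_rot: [-3.141, 0.0, 1.67]
contact_force: [0.4, 0.1, -3.6]
opening: 0.0436
grip_force: 25.0
```

```bash
python3 -m handwheel '[0,0,-1,0,0, 0,0,-1,0,0, 0,0,0,0,0]'
```

```text
time: 16.7
tool_pos: [0.6141, 0.1746, 0.1792]
tool_rot: [3.141, -0.0, 1.67]
contact_force: [-2.2, 0.1, 2.6]
opening: 0.0434
grip_force: 25.0
```

```bash
python3 -m handwheel '[0,0,0,0,0.5, 0,0,0,0,0.6, 0,0,0,0,0.65, 0,0,0,0,0.65, 0,0,0,0,0.65, 0,0,0,0,0.65, 0,0,0,0,0.65, 0,0,0,0,0.65]' && python3 -m handwheel '[0,0,0,0,0.65, 0,0,0,0,0.65]'
python3 - <<'E'
from h import *
im,d,c=snap('scene');P=cloud(d,c)*1e3; X,Y,Z=[P[...,i] for i in range(3)]
m=(np.hypot(X-614,Y-174)<60)&(Z>76)
for z0 in range(76,200,12):
    q=P[m&(Z>=z0)&(Z<z0+12)]
    if len(q)>3: print(z0,len(q),q.min(0).round()[:2],q.max(0).round()[:2])
im,d,c=snap('scene');P=cloud(d,c)*1e3; X,Y,Z=[P[...,i] for i in range(3)]
H,S,V=cv2.split(cv2.cvtColor(im,cv2.COLOR_BGR2HSV))
m=(H>45)&(H<80)&(S>80)&(np.hypot(X-468,Y-387)<70)&(Z>100)&(Z<270); Q=P[m]; Q=Q[np.argsort(Q[:,1])];print(len(Q),Q[::8].round(0).tolist())
E
```

```text
time: 17.5
tool_pos: [0.614, 0.1746, 0.1784]
tool_rot: [3.141, 0.0, 1.67]
contact_force: [-0.4, -0.4, 0.3]
opening: 0.0597
grip_force: 0.0
time: 17.7
tool_pos: [0.614, 0.1746, 0.1785]
tool_rot: [3.141, -0.0, 1.67]
contact_force: [-0.0, -0.5, 0.1]
opening: 0.0595
grip_force: 0.0
76 59 [580. 120.] [667. 225.]
88 39 [617. 147.] [642. 202.]
100 43 [624. 146.] [643. 199.]
112 36 [630. 152.] [642. 195.]
124 24 [634. 160.] [643. 190.]
196 5 [589. 164.] [601. 182.]
192 [[485.0, 337.0, 178.0], [482.0, 339.0, 212.0], [484.0, 340.0, 161.0], [482.0, 342.0, 213.0], [481.0, 343.0, 216.0], [484.0, 345.0, 208.0], [482.0, 350.0, 220.0], [480.0, 356.0, 215.0], [482.0, 360.0, 219.0], [477.0, 366.0, 214.0], [476.0, 372.0, 220.0], [472.0, 380.0, 216.0], [467.0, 387.0, 220.0], [467.0, 392.0, 218.0], [462.0, 399.0, 222.0], [455.0, 404.0, 218.0], [462.0, 408.0, 224.0], [463.0, 412.0, 219.0], [456.0, 418.0, 224.0], [454.0, 423.0, 204.0], [456.0, 425.0, 188.0], [457.0, 427.0, 210.0], [458.0, 428.0, 188.0], [457.0, 431.0, 197.0]]
```

```bash
python3 -m handwheel '[0,0,3,0,0.65, 0,0,0,0,0, 0,0,0,0,0, 0,0,0,0,0, 0,0,0,0,0, 0,0,0,0,0]' 20 && python3 -m handwheel '[0,0,4,0,0, 0,0,12,0,0, 0,0,25,0,0, 0,0,25,0,0, -5,-12,20,0,0, -10,-28,0,0,0, -14,-36,0,-0.01,0, -15,-40,0,-0.01,0]' && python3 -m handwheel '[-15,-40,0,-0.013,0, -15,-40,0,0,0, -15,-40,0,0,0, -15,-40,0,0,0, -15,-40,0,0,0, -15,-40,0,0,0, -13,-32,0,0,0, -10,-20,0,0,0]' && python3 -m handwheel '[-5,-12,0,0,0, 0,0,-20,0,0, 0,0,-10,0,0, 0,0,0,0,0, 0,0,0,0,0]'
```

```text
time: 18.4
tool_pos: [0.614, 0.1746, 0.1815]
tool_rot: [3.142, 0.0, 1.67]
contact_force: [-0.1, 0.3, 1.4]
opening: 0.0436
grip_force: 20.0
time: 19.2
tool_pos: [0.5695, 0.058, 0.268]
tool_rot: [3.141, 0.0, 1.651]
contact_force: [1.4, -1.5, -3.3]
opening: 0.0435
grip_force: 20.0
time: 20.0
tool_pos: [0.456, -0.2358, 0.2682]
tool_rot: [3.141, 0.001, 1.635]
contact_force: [0.7, 0.9, -4.2]
opening: 0.0436
grip_force: 20.0
time: 20.5
tool_pos: [0.4524, -0.2449, 0.2378]
tool_rot: [3.141, -0.0, 1.638]
contact_force: [-0.4, -0.3, -3.1]
opening: 0.0434
grip_force: 20.0
```

```bash
python3 -m handwheel '[4,-3,-10,0,0, 0,0,-12,0,0, 0,0,-6,0,0, 0,0,0,0,0, 0,0,0,0,0]'
python3 - <<'E'
from h import *
o=robot.observe();t=o['tool_pos']*1e3;print(t)
a=[]
for n in('top','scene'):
    im,d,c=snap(n);P=cloud(d,c)*1e3; X,Y,Z=[P[...,i] for i in range(3)]
    H,S,V=cv2.split(cv2.cvtColor(im,cv2.COLOR_BGR2HSV))
    a.append(cv2.resize(im[180:310,290:450] if n=='top' else im[120:250,100:260],(400,325),interpolation=2))
    for z0 in range(84,200,12):
        q=P[(np.hypot(X-455,Y+249)<45)&(S<60)&(Z>=z0)&(Z<z0+12)]
        if len(q)>8: print(n,z0,len(q),np.percentile(q,2,axis=0).round()[:2],np.percentile(q,98,axis=0).round()[:2])
cv2.imwrite('pics/b8.png',np.hstack(a))
E
```

```text
time: 21.0
tool_pos: [0.456, -0.2484, 0.2093]
tool_rot: [-3.141, -0.0, 1.637]
contact_force: [0.4, 0.4, -3.7]
opening: 0.0434
grip_force: 20.0
[ 455.98886466 -248.38445719  209.31471953]
top 96 9 [ 443. -222.] [ 469. -219.]
top 108 16 [ 442. -225.] [ 474. -218.]
top 120 13 [ 444. -226.] [ 474. -218.]
top 132 16 [ 445. -227.] [ 475. -219.]
top 144 16 [ 444. -222.] [ 468. -219.]
top 156 16 [ 447. -227.] [ 475. -219.]
top 168 15 [ 449. -232.] [ 479. -219.]
top 180 15 [ 451. -233.] [ 479. -219.]
top 192 38 [ 454. -236.] [ 481. -220.]
scene 84 36 [ 428. -274.] [ 488. -214.]
scene 96 23 [ 450. -268.] [ 484. -221.]
scene 108 56 [ 447. -268.] [ 486. -220.]
scene 120 50 [ 446. -268.] [ 486. -220.]
scene 132 56 [ 452. -267.] [ 485. -220.]
scene 144 55 [ 447. -270.] [ 485. -220.]
scene 156 55 [ 454. -269.] [ 486. -220.]
scene 168 56 [ 444. -268.] [ 485. -219.]
scene 180 60 [ 449. -266.] [ 485. -221.]
scene 192 86 [ 436. -264.] [ 484. -221.]
```

View pics/b8.png

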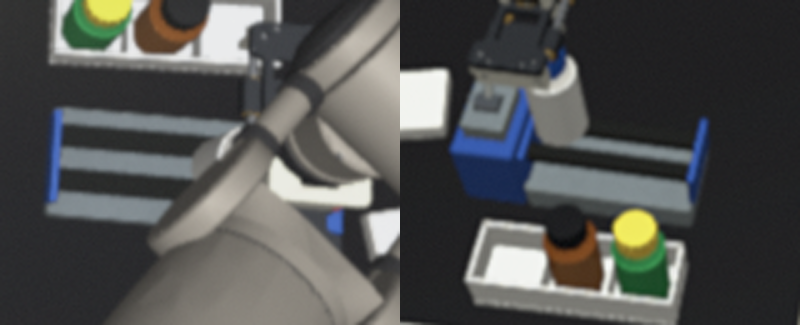

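The bottle (scene half, 555,105) hangs upright over the rollers next to the motor end plate. Its centre is at (456,-249), on the bed's centre line, so I set it down on the rollers.

```bash
python3 -m handwheel '[0,0,-6,0,0, 0,0,-5,0,0, 0,0,-2,0,0, 0,0,-1,0,0, 0,0,0,0,0]'; python3 -m handwheel '[0,0,-1,0,0, 0,0,-1,0,0, 0,0,0,0,0]'
```

```text
time: 21.6
tool_pos: [0.4559, -0.2484, 0.1953]
tool_rot: [-3.141, -0.0, 1.637]
contact_force: [-0.4, 0.3, -2.8]
opening: 0.0434
grip_force: 20.0
time: 21.9
tool_pos: [0.4561, -0.2485, 0.1936]
tool_rot: [3.141, 0.0, 1.637]
contact_force: [0.1, 0.4, -3.5]
opening: 0.0436
grip_force: 20.0
```

```bash
python3 -m handwheel '[0,0,-1,0,0, 0,0,0,0,0]' 8; python3 -m handwheel '[-0.5,8,1,0,0, -0.5,8,0.5,0,0, -0.5,7,0,0,0, -0.5,8,-0.5,0,0, -0.5,8,-1,0,0, -0.5,7,-1,0,0, 0,0,0,0,0]'
python3 - <<'E'
from h import *
im,d,c=snap('scene');P=cloud(d,c)*1e3; X,Y,Z=[P[...,i] for i in range(3)]
H,S,V=cv2.split(cv2.cvtColor(im,cv2.COLOR_BGR2HSV))
for z0 in range(84,210,12):
    q=P[(np.hypot(X-455,Y+229)<70)&(Y>-262)&(S<60)&(Z>=z0)&(Z<z0+12)]
    if len(q)>8: print(z0,len(q),np.percentile(q,2,axis=0).round()[:2],np.percentile(q,98,axis=0).round()[:2])
E
```

```text
time: 22.1
tool_pos: [0.4562, -0.2487, 0.1934]
tool_rot: [3.141, 0.001, 1.637]
contact_force: [-1.4, 0.7, 5.2]
opening: 0.0439
grip_force: 8.0
time: 22.8
tool_pos: [0.453, -0.2012, 0.1913]
tool_rot: [3.142, -0.001, 1.638]
contact_force: [1.2, 0.0, 3.6]
opening: 0.044
grip_force: 8.0
84 66 [ 425. -254.] [ 485. -168.]
96 34 [ 461. -259.] [ 485. -213.]
108 43 [ 461. -260.] [ 486. -210.]
120 47 [ 467. -259.] [ 484. -207.]
132 51 [ 462. -258.] [ 484. -202.]
144 52 [ 459. -254.] [ 484. -196.]
156 47 [ 463. -248.] [ 484. -191.]
168 55 [ 441. -239.] [ 483. -188.]
180 13 [ 452. -228.] [ 482. -190.]
```

Tilted about 20° as planned and pivoting on the base edge. Continuing.

```bash
python3 -m handwheel '[-0.7,11,-1.5,0,0, -0.7,11,-3,0,0, -0.7,11,-4.5,0,0, -0.7,10,-5.5,0,0, -0.6,9,-6.5,0,0, -0.6,9,-7,0,0, 0,0,0,0,0]'
python3 - <<'E'
from h import *
im,d,c=snap('scene');P=cloud(d,c)*1e3; X,Y,Z=[P[...,i] for i in range(3)]
H,S,V=cv2.split(cv2.cvtColor(im,cv2.COLOR_BGR2HSV))
for z0 in range(84,210,12):
    q=P[(abs(X-455)<50)&(Y<-100)&(Y>-275)&(S<60)&(Z>=z0)&(Z<z0+12)]
    if len(q)>8: print(z0,len(q),np.percentile(q,2,axis=0).round()[:2],np.percentile(q,98,axis=0).round()[:2])
E
```

```text
time: 23.55
tool_pos: [0.4485, -0.1396, 0.1625]
tool_rot: [-3.14, -0.002, 1.638]
contact_force: [1.0, 2.4, 1.8]
opening: 0.0439
grip_force: 8.0
84 89 [ 422. -273.] [ 485. -105.]
96 19 [ 474. -243.] [ 484. -206.]
108 44 [ 474. -250.] [ 484. -196.]
120 88 [ 444. -258.] [ 484. -186.]
132 92 [ 447. -246.] [ 482. -173.]
144 92 [ 441. -234.] [ 482. -165.]
156 18 [ 447. -222.] [ 477. -191.]
```

```bash
python3 -m handwheel '[-0.5,7.5,-7.5,0,0, -0.4,6.5,-8,0,0, -0.2,4,-9,0,0, -0.2,3,-9,0,0, 0,1,-9,0,0, 0,0,-9,0,0, 0,0,0,0,0]'
python3 - <<'E'
from h import *
im,d,c=snap('scene');P=cloud(d,c)*1e3; X,Y,Z=[P[...,i] for i in range(3)]
H,S,V=cv2.split(cv2.cvtColor(im,cv2.COLOR_BGR2HSV))
for z0 in range(84,210,12):
    q=P[(abs(X-455)<50)&(Y<-95)&(Y>-285)&(S<60)&(Z>=z0)&(Z<z0+12)]
    if len(q)>8: print(z0,len(q),np.percentile(q,2,axis=0).round()[:2],np.percentile(q,98,axis=0).round()[:2])
cv2.imwrite('pics/s9.png',cv2.resize(im[120:250,100:260],(640,520),interpolation=2))
E
```

```text
time: 24.3
tool_pos: [0.4472, -0.1197, 0.1105]
tool_rot: [-3.14, -0.0, 1.637]
contact_force: [0.4, -0.8, -2.6]
opening: 0.044
grip_force: 8.0
84 68 [ 433. -280.] [ 487. -102.]
96 26 [ 474. -242.] [ 485. -182.]
108 55 [ 478. -244.] [ 485. -183.]
120 98 [ 465. -249.] [ 483. -183.]
132 228 [ 436. -250.] [ 477. -182.]
144 94 [ 421. -216.] [ 469. -123.]
192 11 [ 421. -118.] [486. -95.]
204 134 [ 411. -153.] [498. -96.]
```

View pics/s9.png

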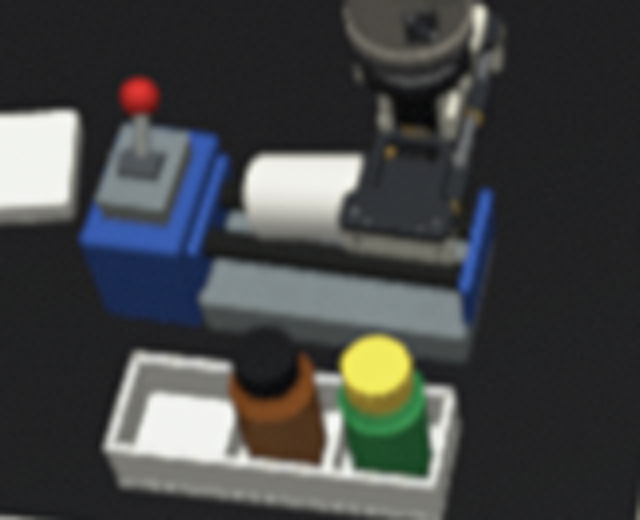

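The bottle lies almost flat (base at crop x≈245, cap under the gripper at 400), with its cap towards the far end plate. I do the last lowering with a small shift towards the middle.

```bash
python3 -m handwheel '[0,-1,-8,0,0, 0,-2,-7,0,0, 0,-3,-5,0,0, 0,0,0,0,0, 0,0,0,0,0]'
```

```text
time: 24.85
tool_pos: [0.4478, -0.1259, 0.0919]
tool_rot: [3.142, 0.0, 1.637]
contact_force: [-0.5, -1.4, -1.6]
opening: 0.0437
grip_force: 8.0
```

```bash
python3 -m handwheel '[0,-1,-2,0,0, 0,-2,-1,0,0, 0.2,-3,0,0,0, 0,-1,0,0,0, 0,0,0,0,0]'
python3 - <<'E'
from h import *
im,d,c=snap('scene');P=cloud(d,c)*1e3; X,Y,Z=[P[...,i] for i in range(3)]
H,S,V=cv2.split(cv2.cvtColor(im,cv2.COLOR_BGR2HSV))
m=(abs(X-455)<50)&(Y<-95)&(Y>-280)&(S<60)&(Z>100)&(Z<160)
for y0 in range(-275,-100,12):
    q=P[m&(Y>y0)&(Y<y0+12)]
    if len(q)>8: print(y0,len(q),'x',np.percentile(q[:,0],[2,98]).round(),'z98',np.percentile(q[:,2],97).round(1),'x at top',q[q[:,2]>np.percentile(q[:,2],85),0].mean().round(1))
E
```

```text
time: 25.35
tool_pos: [0.448, -0.1328, 0.089]
tool_rot: [3.141, 0.0, 1.637]
contact_force: [2.1, -0.7, -2.0]
opening: 0.0436
grip_force: 8.0
-263 69 x [436. 485.] z98 138.6 x at top 456.9
-251 83 x [440. 486.] z98 138.5 x at top 458.8
-239 84 x [437. 484.] z98 139.5 x at top 454.4
-227 86 x [435. 485.] z98 139.1 x at top 453.0
-215 83 x [433. 483.] z98 139.1 x at top 451.5
-203 77 x [432. 481.] z98 140.1 x at top 454.5
-191 33 x [432. 470.] z98 141.1 x at top 451.7
```

```bash
python3 -m handwheel '[0,0,-1,0,0, 0,0,-1,0,0, 0,0,0,0,0]'; python3 -m handwheel '[0,0,0,0,0.5, 0,0,0,0,0.55, 0,0,0,0,0.6, 0,0,0,0,0.6, 0,0,0,0,0.6, 0,0,0,0,0.6]'
python3 - <<'E'
from h import *
for n in('scene',):
    im,d,c=snap(n);P=cloud(d,c)*1e3; X,Y,Z=[P[...,i] for i in range(3)]
    H,S,V=cv2.split(cv2.cvtColor(im,cv2.COLOR_BGR2HSV))
    m=(abs(X-455)<50)&(Y<-95)&(Y>-280)&(S<60)&(Z>100)&(Z<160)
    for y0 in range(-275,-100,12):
        q=P[m&(Y>y0)&(Y<y0+12)]
        if len(q)>8: print(y0,len(q),'x',np.percentile(q[:,0],[2,98]).round(),'z98',np.percentile(q[:,2],97).round(1),'ymin',q[:,1].min().round())
E
```

```text
time: 25.7
tool_pos: [0.4481, -0.1324, 0.0871]
tool_rot: [3.141, 0.0, 1.637]
contact_force: [1.0, 1.8, 1.0]
opening: 0.044
grip_force: 8.0
time: 26.3
tool_pos: [0.4479, -0.1324, 0.0869]
tool_rot: [-3.142, -0.0, 1.637]
contact_force: [0.3, -0.5, -0.4]
opening: 0.0552
grip_force: 0.0
-263 67 x [437. 486.] z98 138.3 ymin -262.0
-251 77 x [439. 485.] z98 137.9 ymin -251.0
-239 85 x [438. 486.] z98 139.7 ymin -239.0
-227 81 x [437. 485.] z98 138.9 ymin -227.0
-215 82 x [432. 484.] z98 139.4 ymin -215.0
-203 83 x [434. 483.] z98 140.0 ymin -203.0
-191 40 x [429. 477.] z98 140.0 ymin -191.0
-167 10 x [426. 441.] z98 136.0 ymin -167.0
```

The bottle rests level at about 140 mm, with its middle near the bed's middle. I retreat upward and go to the lever.

```bash
python3 -m handwheel '[0,0,5,0,0.6, 0,0,20,0,0.6, 0,0,35,0,0.6, 0,0,40,0,0.4, -4,-10,33,0,0, -8,-25,0,0,0, -12,-40,0,0,0, -12,-40,0,0,0]' && python3 -m handwheel '[-12,-40,0,0,0, -10,-34,0,0,0, -4,-12,0,0,0, 0,0,0,0,0, 0,0,0,0,0]'
python3 - <<'E'
from h import *
for n in('scene','top'):
    im,d,c=snap(n);P=cloud(d,c)*1e3; X,Y,Z=[P[...,i] for i in range(3)]
    H,S,V=cv2.split(cv2.cvtColor(im,cv2.COLOR_BGR2HSV))
    r=((H<8)|(H>172))&(S>150)&(V>90)&(abs(X-440)<70)&(abs(Y+330)<40)&(Z>120)
    if r.sum()>4: print(n,'ball',r.sum(),P[r].min(0).round(),P[r].max(0).round())
    b=(H>100)&(H<125)&(S>150)&(abs(X-447)<40)&(abs(Y+130)<30)&(Z>95); print(n,'cap',b.sum(),P[b].min(0).round() if b.sum() else'',P[b].max(0).round() if b.sum() else '')
    m=(abs(X-455)<50)&(Y<-95)&(Y>-280)&(S<60)&(Z>100)&(Z<160)
    q=P[m]; print(q.min(0).round(),q.max(0).round())
    for a in(-260,-170):
        s=q[(abs(q[:,1]-a)<12)]; s=s[s[:,2]>np.percentile(s[:,2],75)]; print(a,len(s),s.mean(0).round(1))
E
```

```text
time: 27.15
tool_pos: [0.4116, -0.2483, 0.2208]
tool_rot: [3.14, 0.001, 1.638]
contact_force: [0.2, -0.1, -0.7]
opening: 0.0195
grip_force: 0.0
time: 27.65
tool_pos: [0.386, -0.3324, 0.2199]
tool_rot: [3.141, -0.001, 1.637]
contact_force: [0.3, 0.2, -0.3]
opening: 0.0004
grip_force: 0.0
scene ball 66 [ 425. -344.  166.] [ 450. -320.  187.]
scene cap 158 [ 430. -149.   95.] [ 471. -121.  134.]
[ 426. -262.  100.] [ 486. -150.  144.]
-260 22 [ 459.6 -253.6  136.7]
-170 45 [ 452.7 -171.7  136.7]
top ball 91 [ 412. -343.  171.] [ 445. -293.  311.]
top cap 232 [ 426. -149.  100.] [ 471. -120.  131.]
[ 421. -261.  101.] [ 486. -150.  141.]
-260 32 [ 457.4 -253.1  135.4]
-170 65 [ 450.3 -171.   135.2]
```

The bottle is level, its mid is within 2 mm of the bed's middle, and the cap is at the far end. Now the lever: its ball is at (437,-332), z 176.

```bash
python3 -m handwheel '[0,0,-20,0,0, 0,0,-25,0,0, 0,0,-12,0,0, 0,0,0,0,0]' && python3 -m handwheel '[10,0.5,0,0,0, 10,0.5,0,0,0, 10,1,0,0,0, 8,0.5,0,0,0, 8,0.5,0,0,0, 8,0.5,0,0,0, 0,0,0,0,0]'
```

```text
time: 28.15
tool_pos: [0.3857, -0.3318, 0.1616]
tool_rot: [-3.14, -0.003, 1.638]
contact_force: [0.5, 0.1, 0.7]
opening: 0.0004
grip_force: 0.0
time: 28.85
tool_pos: [0.4435, -0.331, 0.1728]
tool_rot: [3.132, 0.009, 1.638]
contact_force: [-11.0, 13.8, 55.5]
opening: 0.0009
grip_force: 23.0
```

```bash
python3 -m handwheel '[7,0.5,0,0,0, 5,0.5,0,0,0, 0,0,0,0,0]'
python3 - <<'E'
from h import *
for n in('scene','top'):
    im,d,c=snap(n);P=cloud(d,c)*1e3; X,Y,Z=[P[...,i] for i in range(3)]
    H,S,V=cv2.split(cv2.cvtColor(im,cv2.COLOR_BGR2HSV))
    r=((H<8)|(H>172))&(S>150)&(V>90)&(abs(X-460)<70)&(abs(Y+330)<40)&(Z>120)&(Z<200)
    if r.sum()>4: print(n,'ball',r.sum(),P[r].min(0).round(),P[r].max(0).round())
E
```

```text
time: 29.15
tool_pos: [0.4535, -0.3292, 0.1644]
tool_rot: [3.139, 0.003, 1.638]
contact_force: [-0.7, -0.4, 2.1]
opening: 0.0004
grip_force: 1.2
scene ball 5 [ 471. -323.  181.] [ 481. -318.  185.]
```

```bash
python3 -m handwheel '[3,0.2,0,0,0, 3,0.2,0,0,0, 0,0,0,0,0]'
```

```text
time: 29.55
tool_pos: [0.4581, -0.3283, 0.1623]
tool_rot: [-3.141, -0.001, 1.637]
contact_force: [-0.5, 0.0, 0.5]
opening: 0.0001
grip_force: 0.1
```

```bash
python3 -m handwheel '[3,0.2,0,0,0, 0,0,0,0,0]'
```

```text
time: 29.75
tool_pos: [0.4611, -0.3281, 0.1625]
tool_rot: [-3.141, -0.001, 1.637]
contact_force: [0.9, 0.2, -0.1]
opening: 0.0002
grip_force: 0.0
```

```bash
python3 -m handwheel '[-15,-1,0,0,0, -20,-1,0,0,0, -20,-1,0,0,0, -25,-2,0,0,0, 0,0,30,0,0, 0,0,30,0,0, 0,0,0,0,0]'
python3 - <<'E'
from h import *
a=[]
for n in('scene','top'):
    im,d,c=snap(n);P=cloud(d,c)*1e3; X,Y,Z=[P[...,i] for i in range(3)]
    H,S,V=cv2.split(cv2.cvtColor(im,cv2.COLOR_BGR2HSV))
    r=((H<8)|(H>172))&(S>150)&(V>90)&(abs(X-460)<70)&(abs(Y+330)<40)&(Z>120)&(Z<200)
    if r.sum()>4: print(n,'ball',r.sum(),P[r].min(0).round(),P[r].max(0).round())
    a.append(cv2.resize(im[100:250,90:270] if n=='scene' else im[170:320,290:470],(396,330),interpolation=2))
cv2.imwrite('pics/b10.png',np.hstack(a))
E
```

```text
time: 30.45
tool_pos: [0.3822, -0.3349, 0.2268]
tool_rot: [3.137, 0.006, 1.636]
contact_force: [0.4, -0.3, -0.0]
opening: 0.0004
grip_force: 0.0
scene ball 61 [ 479. -340.  167.] [ 499. -317.  187.]
top ball 72 [ 473. -337.  175.] [ 493. -316.  186.]
```

View pics/b10.png

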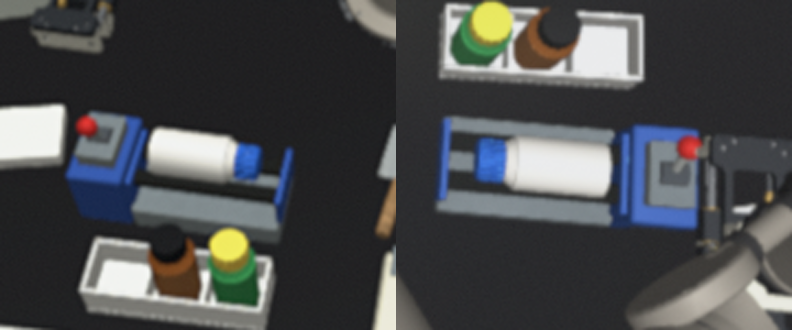

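The lever's ball is now on the +x side at roller x ≈ +26 mm (it was -24 mm), and the bottle lies on both rollers with its cap away from the motor box. I check the pail once more and hand in.

Run:
```python
from h import *
im,d,c=snap('scene');P=cloud(d,c)*1e3; X,Y,Z=[P[...,i] for i in range(3)]
H,S,V=cv2.split(cv2.cvtColor(im,cv2.COLOR_BGR2HSV))
m=(H>45)&(H<80)&(S>80)&(np.hypot(X-468,Y-387)<70)&(Z>205)&(Z<230); q=P[m].mean(0).round(1); print(m.sum(),q)
if m.sum()>40 and np.hypot(q[0]-468,q[1]-387)<20: print(robot.hand_in())
```

```text
131 [469.7 383.4 218.5]
the job is handed in; nothing more can be done
None
```

The job is handed in at about 30 s. By my last camera measurements the pail hangs on the hook, the bottle was weighed and lies on both rollers with its cap away from the motor box, and the lever is fully over; pushing it briefly gave a 55 N contact force on the tool, and I got no verdict back.

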